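# Wedge the cradle's sprung catch open and take out the air screwdriver

## Robot

A 6-joint arm with a two-finger parallel gripper is mounted at the origin on a cart in front of the work surface, level with it; the furniture and walls round the work are solid. World frame = base frame: x ahead of the robot, y to its left, z up, the work surface at z = 0. Lengths are in m, angles in rad, forces in N, time in s.
With the tool pointing down it reaches from about 0.275 to 0.75 m from the base axis. Payload 10.2 kg.
Tool frame: the origin (TCP) lies on the centre line of the jaws, within the pads' length; the fingertips stand 14 mm ahead of it and the grasp point (between the pads) lies 5 mm behind it; z points along the fingers, y is the line along which they close (so a half turn about z gives the same grasp; the last joint's range is limited). The gripper opens to 85 mm and grips with 20 to 120 N. Pads are 22 mm wide; open, the fingers measure 114 mm over their backs; the gripper's body (76 mm by 85 mm) begins 54 mm behind the grasp point. The pads swing forward as they close: fully open they stand 13 mm farther back than shut.
Start: joints at [-1.336, 0.313, 1.498, -0, 1.331, -0.223], TCP at [0.232, -0.471, 0.207] pointing down, gripper open.
Joint ranges: [-2.94, 2.94], [-0.97, 2.17], [0.19, 2.56], [-1.23, 4.37], [0.02, 3.11], [-2.88, 2.88]. Speed limits (rad/s): [2.39, 2.39, 3.01, 3.14, 3.14, 3.14].

## Interface

Orientations are given as a rotation vector (axis times angle).
In Python, from bench import ctrl gives the robot as it stands.
- The arm moves only by the tool step_arm, never from a script. Its argument "rows" is a list of rows, each a list of 2 entries, a list of its own where there are three numbers: the shift along the world's x, y, z in cm, then the turn about the world's z in degrees. In form: [[[x, y, z], turn], ...]. A call has 1 to 12 rows; each row is the pose to reach, as a shift and turn from the pose commanded when the call began; what a row does not reach only later rows make up. A row lasts 1/12 s, in which the tool goes at most 41.7 mm and 7.16 degrees, less where a joint would pass 70% of its speed; a pose out of reach is approached as far as the arm can. A call with a gripper value outside its range is refused whole. "hand" is the closure, from 0 (fully open) to 1 (shut), set as the call begins (left out, the last holds). The fingers move at their own pace and stop on an object; the grip force is fixed at half the most. Time passes only in rows, so rows that repeat a pose let the fingers close. It gives the time, the measured TCP pose, the force, the opening and the grip force at its end, in the units of the state.
- ctrl.read_state(): the state, without advancing time (a new reading comes with each control period).
- ctrl.read_camera(name): name is "side" or "top" or "wrist"; returns a dict with "color" (480x640x3 uint8, red, green, blue), "depth" (480x640 float32, m along the optical axis (not along the pixel's ray), 0 where there is no reading), "fx", "fy", "cx", "cy" (pixels), "world_from_camera" (4x4, takes a point from camera to world coordinates). Camera axes: x right, y down, z forward; pixel columns grow to the right and rows downward; lengths in m; the calibration is good to about 2 mm. A picture is of the moment at which its call begins.
- ctrl.finish_job(): hands the job in; it is judged then, once.
The state is a dict: "time": time; "qpos": joint angles; "qd": joint speeds; "joint_efforts": joint torques, N m; "tool_pos": TCP position; "eef_rot": TCP orientation; "ft_force": force on the tool from outside, world axes, zero at the start; "torque": the same for the moment, N m; "gripper_width": finger opening in m; "gripper_force": force on a finger pad.
Only numpy, scipy, OpenCV 4.12 (cv2) and the standard library are available. Lean on these libraries where they do the work, as an engineer would, in place of code of your own. Each camera call takes 0.05 s, during which the arm holds its last target. There are 200 camera calls.

## Task

The straight air screwdriver is locked in its cradle by a sprung catch. Slide the hardwood wedge, thin end first, into the channel under the catch and push it gently until the catch is fully back against its stop, so that the wedge alone holds it there without you. Then lift the screwdriver out and lay it lengthwise along the middle of the black rubber mat, leaving the wedge in place and the tape roll, the grease tin and the loose wooden block where they are.

Things in the scene. Friction and masses are not known exactly. Their poses are not given: they have to be found in the camera images.
- cradle: Fixed aluminium tool cradle. Origin at bench level; x across it (roughly away from the robot), y along the tool it holds, z up. All mm in this frame: plate 6 thick, x -150..90, y -130..135, with a runway of the same height at x -75..10, y -215..-130. Pedestal of the catch: x -147..-97, y -40..0, 84 high. End stops 50 high at x 40..80, y +-128.
- saddle (a point): Where the screwdriver's underside rests, 24 mm above the bench, cradle x = 60, y = 0; same axes as the cradle. It lies along y in two black U saddles (cheeks up to 44 mm above the bench, 18 mm wide, at y -45 and +85).
- channel_mouth (a point): Open end of the wedge channel, cradle x = -27, y = -215, on the plate (6 mm high); same axes. The wedge goes in along +y, between the catch pin (on -x) and a dark fixed backing bar on +x: cradle y -130..110, 14 mm thick, top 36 mm high. The bar is set by hand: its channel face lies anywhere at cradle x -15..-9 and is not reported.
- catch_pin (a point): Vertical steel pin, 14 mm thick, on its axis, 26 mm above the bench; it hangs from the catch down to 9 mm. At cradle x = -34, y = -20 when closed; it moves to -x with the catch. The catch itself is a steel bar 24 mm wide over the pin, 68 to 78 mm high, from the pedestal to cradle x = 60 when closed.
- catch (a joint): Travel of the catch to the cradle's -x, m: 0 = over the screwdriver, 0.027 = hard stop, clear of it; fully back from 0.024. Spring 3 N at 0, 6 N at 0.027. The wedge's tip must pass the pin's axis by 115 to 136 mm to reach the stop, depending on the backing bar, so feel it: driving takes 5 to 14 N, and the force rises sharply at the stop.
- wedge_heel (a point): Loose hardwood wedge, 180 mm long, 40 high, about 0.18 kg, lying flat. Point: mid-height of its thick end, 20 mm from the heel face. y runs to the thin end, x to its straight long face (at x +23), z up. At y -20..20 it is 46 wide with parallel sides; from there the -x face tapers until it is 6 thick at y = 160. Friction holds it once it is driven in.
- driver_mid (a point): Straight air screwdriver with black ribbed body, 235 mm long, 33 wide, 0.46 kg. Point: middle of the 152 mm long body, 16.5 mm above its underside; y along the tool away from the bit. In the cradle it is at cradle x = 60, y = 20; the body can be gripped across x clear of catch and saddles, best 10 mm along +y from this point.
- mat: Fixed black rubber mat 130 x 270 mm, 4 mm thick; origin at the middle of its underside, its y axis runs along its length.
- wedge: The same wedge, with the same axes; origin on its underside, below the point wedge_heel.
- driver: The same screwdriver, with the same axes; origin on its underside, 20 mm nearer to the bit than driver_mid.
- tape_roll: Bystander: roll of amber tape lying flat, 100 mm across, 24 mm high; leave it.
- grease_tin: Bystander: low pale tin, 72 mm across, 40 mm high; leave it.
- block: Bystander: upright square wooden block 50 x 50 x 85 mm; leave it.

How it is judged:
On the way, in this order (a step that is already met when the one before it is completed fails the run):
1. the wedge alone holds the catch fully back (24 mm or more of its 27 mm), with the robot touching neither wedge nor catch (value of joint catch above 0.024 m and contact force between wedge and catch above 1 N and contact force between each of the arm, the fingers and wedge below 0.2 N and contact force between each of the arm, the fingers and catch below 0.2 N), for 0.4 s.
2. the screwdriver is lifted at least 40 mm out of the cradle while the wedge holds the catch (height (world z) of driver_mid above 0.08 m and value of joint catch above 0.022 m), for 0.1 s.
At the end, for the whole second after the job is handed in: The screwdriver rests on the mat, its body's middle within 45 mm of the mat's middle, lengthwise within 0.3 rad (about 17 degrees), at rest and released; the wedge still holds the catch at least 22 mm back (horizontal distance between driver_mid and mat below 0.045 m and angle between the y axis of driver and the y axis of mat, either way round below 0.3 rad and height (world z) of driver_mid below 0.035 m and contact force between driver and mat above 0.5 N and linear speed of driver below 0.02 m/s and value of joint catch above 0.022 m and contact force between wedge and catch above 1 N); the robot touches nothing.
It fails at once if the wedge is rammed: more than 60 N between wedge and catch (contact force between wedge and catch above 60 N).
It fails at once if the screwdriver is forced against the catch (over 15 N) (contact force between driver and catch above 15 N).
It fails at once if a bystander (tape roll, grease tin or wooden block) is moved more than 30 mm (distance of any of tape_roll, grease_tin, block from where it was at the start of the episode above 0.03 m).
It also fails if it takes over 62 s, if anything falls off the work surface, if the arm or the gripper's body presses on something with over 40 N, if the wrist force passes 120 N, or if a joint passes its speed limit or range.

## Working session

There is one attempt and no reset: what is moved stays moved. The work goes in short steps, Python scripts to look and compute and a tool call to move; the robot and the scene stay as the last step left them, time stands still between calls to the robot, and variables do not carry over. Pictures are saved under pics/ and viewed, at most 10 in all, crops included, and the job is handed in when it is done.

Besides the shell and the picture viewer there is one more tool, called after "Request:" as name(argument=value, ...), one argument or row to a line, values as JSON. step_arm: Moves the arm, as the interface text tells. Its arguments: {"type":"object","properties":{"rows":{"type":"array"},"hand":{"type":"number"}},"required":["rows"]}

```bash
mkdir -p pics
cat > h.py <<'E'
import numpy as np, cv2
from bench import ctrl
def snap(n):
    c=ctrl.read_camera(n); np.savez(f'pics/{n}.npz',**{k:np.array(v) for k,v in c.items()}); return c
def load(n): return dict(np.load(f'pics/{n}.npz'))
def P(c,u,v,z=None):
    "world point of pixel by depth, or at height z"
    T=c['world_from_camera']; d=np.array([(u-c['cx'])/c['fx'],(v-c['cy'])/c['fy'],1.])
    if z is None:
        u,v=int(round(u)),int(round(v)); p=c['depth'][v-1:v+2,u-1:u+2]; s=np.median(p)
    else: s=(z-T[2,3])/(T[:3,:3]@d)[2]
    return T[:3,:3]@(d*s)+T[:3,3]
def proj(c,p):
    T=c['world_from_camera']; q=T[:3,:3].T@(np.array(p)-T[:3,3]); return c['fx']*q[0]/q[2]+c['cx'],c['fy']*q[1]/q[2]+c['cy']
def save(c,name): cv2.imwrite(f'pics/{name}.png',c['color'][:,:,::-1])
E
python3 - <<'E'
from h import *
for n in('top','side'):
    c=snap(n); save(c,n+'0'); print(n,c['fx'],np.round(c['world_from_camera'],3))
s=ctrl.read_state(); print(s['time'],s['tool_pos'],s['eef_rot'],s['ft_force'])
E
```

```text
top 470.9571324335858 [[-1.10e-02 -9.98e-01  6.10e-02  4.68e-01]
 [-1.00e+00  1.10e-02  0.00e+00  4.00e-03]
 [-1.00e-03 -6.10e-02 -9.98e-01  1.30e+00]
 [ 0.00e+00  0.00e+00  0.00e+00  1.00e+00]]
side 602.7514699104254 [[-0.94  -0.133  0.313  0.176]
 [-0.34   0.378 -0.861  1.072]
 [-0.004 -0.916 -0.4    0.569]
 [ 0.     0.     0.     1.   ]]
0.1 [ 0.23196831 -0.47068541  0.20649971] [-3.05852348e+00 -7.12572638e-01 -1.32001672e-05] [ 0.24224708  0.54340163 -0.26420385]
```

View pics/top0.png

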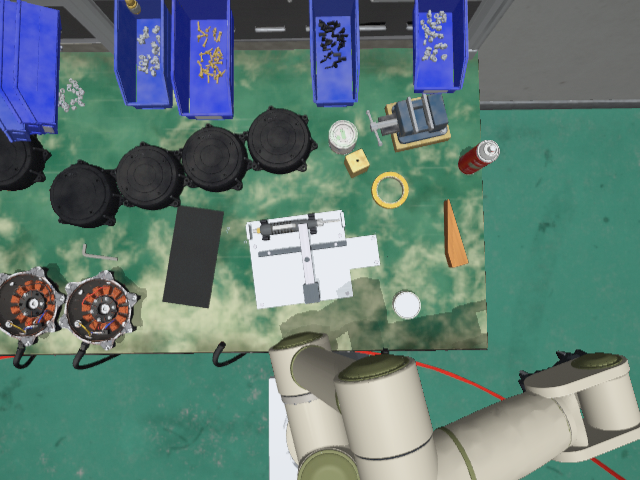

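View pics/side0.png

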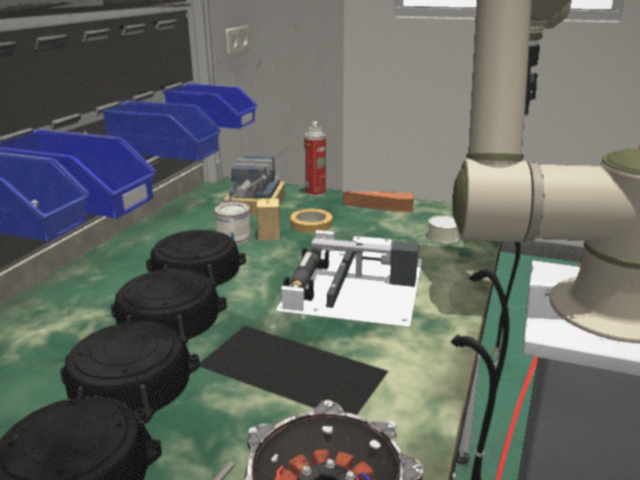

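The top view shows the cradle around (300,257), with the runway to the right at (365,250). The wedge is at (455,235), thin end up, the mat at (193,257), the tape at (390,190), the block at (357,162) and the pale tin at (407,304). The side view agrees. I'll enlarge the cradle and the wedge.

Run:
```python
from h import *
c=load('top')
a=cv2.resize(c['color'][190:320,150:350],None,fx=4,fy=4,interpolation=cv2.INTER_CUBIC)
b=cv2.resize(c['color'][190:320,330:480],None,fx=4,fy=4,interpolation=cv2.INTER_CUBIC)
cv2.imwrite('pics/cropA.png',a[:,:,::-1]);cv2.imwrite('pics/cropB.png',b[:,:,::-1])
```

```text
(no output)
```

View pics/cropA.png

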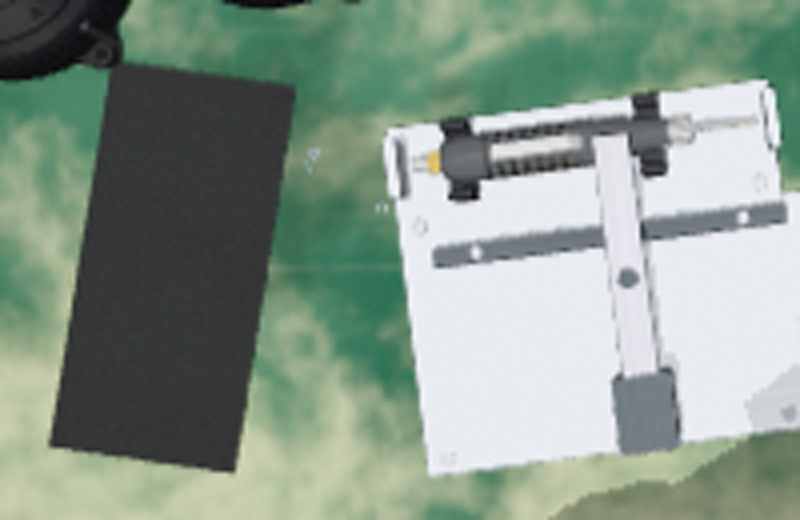

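View pics/cropB.png

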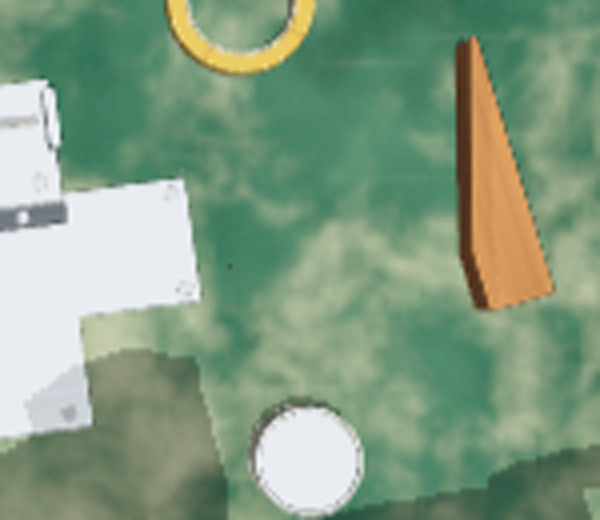

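Crop A (4x) gives the mat corners, the bar with its near face at about (433,268) to (787,222), the pin bolt at (628,278) and the driver at (560,155). Crop B gives the wedge's top face: tip at about (472,39), heel corners at (553,292) and (487,309), straight face to the right. It also gives the runway corners at (183,180) and (200,299).

```bash
cat >> h.py <<'E'
def fit(L,W):
    "2D rigid fit local->world: returns origin, yaw"
    L=np.array(L,float);W=np.array(W)[:,:2];l=L-L.mean(0);w=W-W.mean(0)
    a=np.arctan2((l[:,0]*w[:,1]-l[:,1]*w[:,0]).sum(),(l*w).sum());R=np.array([[np.cos(a),-np.sin(a)],[np.sin(a),np.cos(a)]])
    o=W.mean(0)-R@L.mean(0); return o,a,R,np.linalg.norm((L@R.T+o)-W,axis=1)
E
python3 - <<'E'
from h import *
np.set_printoptions(precision=4,suppress=True)
c=load('top'); A=lambda x,y:(150+x/4-.375,190+y/4-.375); B=lambda x,y:(330+x/4-.375,190+y/4-.375)
o,a,R,e=fit([[-.15,.135],[.01,-.215],[-.075,-.215],[-.15,-.13]],[P(c,*A(430,474),.006),P(c,*B(183,180),.006),P(c,*B(200,299),.006),P(c,*B(90,425),.006)])
print('cradle',o,np.degrees(a),e)
print('pin bolt',P(c,*A(628,278)),'driver',P(c,*A(540,150)),'runway z',P(c,*B(150,240)))
loc=lambda p:R.T@(np.array(p)[:2]-o)
for q in((440,267),(560,252),(700,233),(780,224)): print('bar lower edge',loc(P(c,*A(*q),.036)),P(c,*A(*q))[2])
print('pin loc',loc(P(c,*A(628,278),.078)))
m=[P(c,*A(*q),.004) for q in((110,64),(296,88),(236,471),(50,446))]
print('mat',fit([[.065,.135],[-.065,.135],[-.065,-.135],[.065,-.135]],[m[0],m[1],m[2],m[3]]),P(c,*A(170,270))[2])
o2,a2,R2,e2=fit([[.023,.16],[.023,-.02],[-.023,-.02],[-.023,.02]],[P(c,*B(*q),.04) for q in((476,38),(553,292),(487,309),(470,250))])
print('wedge',o2,np.degrees(a2),e2,P(c,*B(505,260)))
s=load('side')
for n,p in(('wedge heel corner',[*(R2@[.023,-.02]+o2),.04]),('driver',[*(R@[.06,.03]+o),.057]),('saddle bar end',[*(R@[-.012,.11]+o),.036]),('matcorner',m[3])): print(n,proj(s,p))
E
```

```text
cradle [0.5044 0.0733] 6.649516029741923 [0.0025 0.0019 0.0009 0.0013]
pin bolt [0.4721 0.0487 0.0792] driver [0.5572 0.1068 0.0595] runway z [ 0.4965 -0.1151  0.0048]
bar lower edge [-0.0113  0.105 ] 0.032120759864496806
bar lower edge [-0.0116  0.024 ] 0.007163106415332132
bar lower edge [-0.0109 -0.0708] 0.005687523557497798
bar lower edge [-0.0117 -0.1248] 0.005338528847030677
pin loc [-0.035  -0.0206]
mat (array([0.484 , 0.3641]), np.float64(-1.7241668819035119), array([[-0.1528,  0.9883],
       [-0.9883, -0.1528]]), array([0.1304, 0.1297, 0.1297, 0.1289])) 0.0027555063069317765
wedge [ 0.4714 -0.3529] -74.98612856926924 [0.0028 0.0001 0.001  0.0018] [ 0.4797 -0.3489  0.0396]
wedge heel corner (np.float64(412.2281163326921), np.float64(192.07593710597754))
driver (np.float64(305.615715669451), np.float64(260.0808501514719))
saddle bar end (np.float64(333.44169681841913), np.float64(294.02429297677986))
matcorner (np.float64(351.5384842950271), np.float64(420.08878826297064))
```

Request:
step_arm(
  rows=[
    [[4, 2, 0], -4],
    [[8, 4, -1], -8],
    [[12, 6, -2], -11],
    [[16, 8, -4], -11],
    [[20, 10, -6], -11],
    [[23.9, 11.8, -7.5], -11],
    [[23.9, 11.8, -8], -11],
    [[23.9, 11.8, -8], -11],
    [[23.9, 11.8, -8], -11],
  ],
  hand=0,
)

```text
time: 0.85
tool_pos: [0.4715, -0.3517, 0.1257]
eef_rot: [-3.111, -0.42, 0.002]
ft_force: [-1.1, 0.0, 1.0]
gripper_width: 0.0856
gripper_force: 0.0
```

Run:
```python
from h import *
c=snap('wrist'); save(c,'w1'); s=ctrl.read_state(); print(s['time'],s['tool_pos'],s['eef_rot'],s['ft_force'],s['qpos']); print(np.round(c['world_from_camera'],3))
```

```text
0.9 [ 0.47090282 -0.35281235  0.12667132] [-3.11316901e+00 -4.17392945e-01  1.06784374e-03] [ 0.28127177 -0.21637661  0.86885388] [-8.41848145e-01  5.20800666e-01  1.40779443e+00 -2.60897705e-04
  1.21384878e+00  4.62482377e-01]
[[ 0.266 -0.915 -0.304  0.549]
 [-0.964 -0.253 -0.081 -0.332]
 [-0.003  0.315 -0.949  0.293]
 [ 0.     0.     0.     1.   ]]
```

View pics/w1.png

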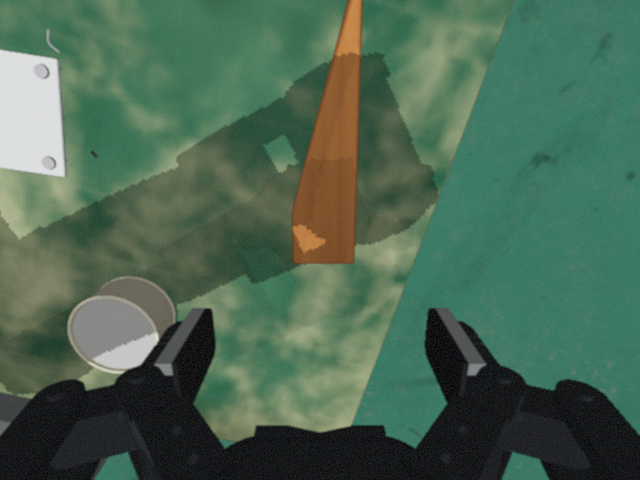

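The wrist view shows the heel's top corners at (293,263) and (354,263), the kink at (292,212), and the straight edge running up to (359,60).

Run:
```python
from h import *
c=load('wrist')
pts=[P(c,*q,.04) for q in((354,263),(293,263),(359.5,60))]
d=pts[2]-pts[0]; mid=(pts[0]+pts[1])/2; u=d/np.linalg.norm(d)
print(pts,'width',np.linalg.norm(pts[0]-pts[1]),'yaw y',np.degrees(np.arctan2(d[1],d[0])),'heel pt',mid+u*.02,'depth z',P(c,335,240))
```

```text
[array([ 0.45656654, -0.38286354,  0.04      ]), array([ 0.44449235, -0.33920595,  0.04      ]), array([ 0.58820602, -0.3459852 ,  0.04      ])] width 0.04529647613070761 yaw y 15.650030621250082 heel pt [ 0.46978799 -0.35563953  0.04      ] depth z [ 0.47023045 -0.3642082   0.0403656 ]
```

Request:
step_arm(
  rows=[
    [[-0.7, -0.4, -2], 0],
    [[-0.7, -0.4, -5], 0],
    [[-0.7, -0.4, -8], 0],
    [[-0.7, -0.4, -10], 0],
    [[-0.7, -0.4, -10.5], 0],
    [[-0.7, -0.4, -10.5], 0],
    [[-0.7, -0.4, -10.5], 0],
  ],
)

```text
time: 1.48
tool_pos: [0.4641, -0.3581, 0.0236]
eef_rot: [3.112, 0.415, 0.002]
ft_force: [0.3, 0.3, 0.2]
gripper_width: 0.0853
gripper_force: 0.0
```

Request:
step_arm(
  rows=[
    [[0, 0, 0], 0],
    [[0, 0, 0], 0],
    [[0, 0, 0], 0],
    [[0, 0, 0], 0],
    [[0, 0, 0], 0],
    [[0, 0, 0], 0],
    [[0, 0, 0], 0],
    [[0, 0, 0], 0],
  ],
  hand=1,
)

```text
time: 2.15
tool_pos: [0.464, -0.3569, 0.022]
eef_rot: [-3.114, -0.416, 0.0]
ft_force: [0.8, -0.4, -0.5]
gripper_width: 0.0
gripper_force: 0.0
```

Run:
```python
from h import *
w=snap('wrist'); t=snap('top')
b=cv2.resize(t['color'][160:320,340:500],None,fx=3,fy=3)
cv2.imwrite('pics/m1.png',np.hstack([cv2.resize(w['color'],(480,360)),b[:360,:320]])[:,:,::-1]); s=ctrl.read_state(); print(s['time'],s['tool_pos'],s['gripper_width'],s['gripper_force'],s['ft_force'])
```

```text
2.25 [ 0.46399764 -0.3569172   0.02194077] 1.504755626681214e-05 0.0 [ 1.21733602 -1.30097805 -0.25138914]
```

View pics/m1.png

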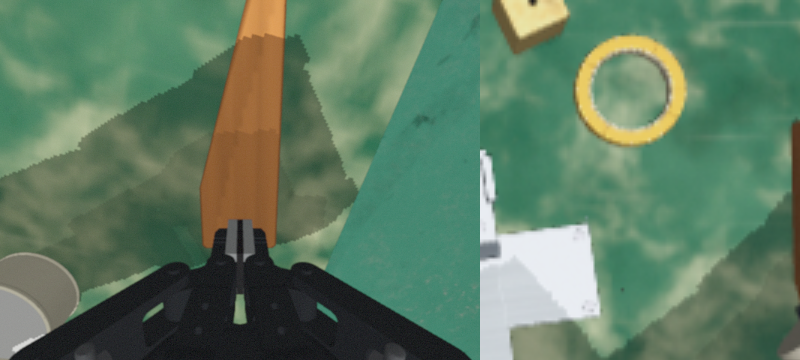

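The left panel (0.75x wrist) shows the fingers shut just behind the heel, whose rear edge runs (203,245)–(275,245). The wedge isn't gripped. I'll measure where it is relative to the fingers.

Run:
```python
from h import *
w=load('wrist'); k=4/3
print(np.round(w['world_from_camera'],3))
for q in((203,245),(275,245),(284,60),(201,185)): print(q,P(w,q[0]*k,q[1]*k,.04),P(w,q[0]*k,q[1]*k-8))
s=ctrl.read_state(); x,y,z=s['tool_pos']
print('tcp px',proj(w,[x,y,z]),'tip',proj(w,[x,y,z-.014]),'tip depth',P(w,238*k,222*k))
t=load('top')
print('top wedge px',[proj(t,[*p,.04]) for p in((.445,-.34),(.457,-.383))])
```

```text
[[ 0.263 -0.916 -0.303  0.542]
 [-0.965 -0.25  -0.082 -0.337]
 [-0.     0.314 -0.949  0.189]
 [ 0.     0.     0.     1.   ]]
(203, 245) [ 0.44636452 -0.33893484  0.04      ] [ 0.45019185 -0.33799752  0.03951485]
(275, 245) [ 0.45813545 -0.38202461  0.04      ] [ 0.46156415 -0.38108285  0.03886809]
(284, 60) [ 0.56023001 -0.35440917  0.04      ] [ 0.56791131 -0.35760092  0.00434651]
(201, 185) [ 0.48460284 -0.3290229   0.04      ] [ 0.47529129 -0.32620079  0.00413862]
tcp px (np.float64(318.06413821601285), np.float64(285.7605668223049)) tip (np.float64(318.18123237056466), np.float64(274.40284259158)) tip depth [ 0.47436461 -0.3539425   0.05401455]
top wedge px [(np.float64(452.9328313082957), np.float64(267.6756320373198)), (np.float64(468.9127148160333), np.float64(262.9859788656643))]
```

Run:
```python
from h import *
np.set_printoptions(precision=3,suppress=True)
w=load('wrist')
for v in range(270,345,6):
    print(v,*[np.r_[P(w,u,v),w['color'][v,u]] for u in (290,305,312,318,328)])
s=ctrl.read_state(); print({k:np.round(v,3) for k,v in s.items()})
```

```text
270 [  0.477  -0.341   0.04  136.     87.     46.   ] [  0.479  -0.347   0.041 144.     91.     52.   ] [  0.479  -0.35    0.04  144.     96.     56.   ] [  0.48   -0.353   0.04  140.     91.     53.   ] [  0.481  -0.357   0.04  141.     93.     51.   ]
276 [  0.474  -0.341   0.04  138.     89.     51.   ] [  0.476  -0.348   0.04  141.     94.     48.   ] [  0.476  -0.351   0.04  142.     93.     52.   ] [  0.477  -0.353   0.04  142.     95.     50.   ] [  0.478  -0.358   0.04  142.     92.     52.   ]
282 [  0.471  -0.342   0.04  134.     87.     47.   ] [  0.473  -0.349   0.041 147.     97.     53.   ] [  0.474  -0.352   0.04  142.     94.     55.   ] [  0.475  -0.354   0.041 139.     91.     51.   ] [  0.476  -0.358   0.04  138.     91.     48.   ]
288 [  0.468  -0.343   0.04  136.     86.     47.   ] [  0.47   -0.349   0.04  143.     91.     49.   ] [  0.471  -0.352   0.04  142.     97.     54.   ] [  0.471  -0.355   0.04  140.     91.     51.   ] [  0.472  -0.359   0.039 138.     94.     46.   ]
294 [  0.465  -0.344   0.04  144.     94.     51.   ] [ 0.473 -0.349  0.052 95.    9
[... 1747 characters left out ...]
345  0.09  26.    30.    33.   ] [ 0.475 -0.35   0.088 15.    20.    20.   ] [  0.472  -0.353   0.084 139.    145.    146.   ] [ 0.473 -0.355  0.084 46.    41.    43.   ] [  0.474  -0.358   0.084 138.    142.    142.   ]
{'time': np.float64(2.25), 'qpos': array([-0.856,  0.643,  1.51 , -0.   ,  0.989,  0.449]), 'qd': array([ 0.   ,  0.002, -0.001, -0.   ,  0.   , -0.002]), 'joint_efforts': array([  0.005, -51.093, -21.428,  -0.   ,   0.001,  -0.   ]), 'tool_pos': array([ 0.464, -0.357,  0.022]), 'eef_rot': array([-3.114, -0.416,  0.   ]), 'ft_force': array([ 1.217, -1.301, -0.251]), 'torque': array([ 0.003, -0.015, -0.026]), 'gripper_force': np.float64(0.0), 'gripper_width': np.float64(0.0)}
```

The fingertips, shut, read z≈0.050 in the wrist depth, about 28 mm above the reported TCP of 0.022 instead of 14 mm below it. So they closed above the wedge, whose top is at 0.040. I'll check this with the independent side camera before going lower.

Run:
```python
from h import *
s=snap('side'); 
for z in(.008,.022,.05,.08): print(z,proj(s,[.464,-.357,z]))
u0,v0=map(int,proj(s,[.464,-.357,.05])); 
cv2.imwrite('pics/s2.png',cv2.resize(s['color'][v0-60:v0+40,u0-80:u0+80],None,fx=5,fy=5,interpolation=cv2.INTER_CUBIC)[:,:,::-1]); print(u0,v0)
```

```text
0.008 (np.float64(407.31962542015094), np.float64(206.5003032186125))
0.022 (np.float64(407.6075005131992), np.float64(201.3886578961338))
0.05 (np.float64(408.18958361763316), np.float64(191.05291697958816))
0.08 (np.float64(408.8227923047507), np.float64(179.80936621115097))
408 191
```

View pics/s2.png

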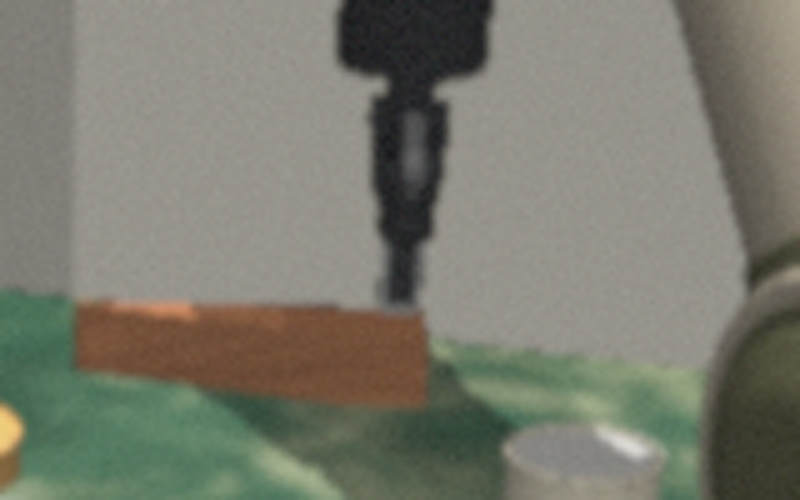

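The side view confirms it: the fingertips end at about (403,305) in the crop, just above the wedge's top, and the heel is at (428,310). So the real tip height when shut is the reported z plus about 28 mm, while xy is right. I'll work with that offset: open and go 48 mm lower.

Request:
step_arm(
  rows=[
    [[0, 0, 2], 0],
    [[0, 0, 2], 0],
    [[0, 0, 2], 0],
    [[0, 0, 2], 0],
    [[0, 0, 2], 0],
    [[0, 0, 2], 0],
    [[0, 0, 0], 0],
    [[0, 0, -1.5], 0],
    [[0, 0, -3], 0],
    [[0, 0, -3], 0],
  ],
  hand=0,
)

```text
time: 3.13
tool_pos: [0.4627, -0.3555, -0.0111]
eef_rot: [-3.109, -0.416, 0.005]
ft_force: [0.1, 0.3, -0.2]
gripper_width: 0.0854
gripper_force: 0.0
```

Request:
step_arm(
  rows=[
    [[0, 0, -1], 0],
    [[0, 0, -1.7], 0],
    [[0, 0, -1.7], 0],
    [[0, 0, -1.7], 0],
  ],
)

```text
time: 3.47
tool_pos: [0.4641, -0.357, -0.025]
eef_rot: [-3.114, -0.416, 0.0]
ft_force: [-0.3, -0.4, -0.1]
gripper_width: 0.0852
gripper_force: 0.0
```

Request:
step_arm(
  rows=[
    [[0, 0, 0], 0],
    [[0, 0, 0], 0],
    [[0, 0, 0], 0],
    [[0, 0, 0], 0],
    [[0, 0, 0], 0],
    [[0, 0, 0], 0],
  ],
  hand=1,
)

```text
time: 3.97
tool_pos: [0.4643, -0.3572, -0.0244]
eef_rot: [3.113, 0.416, 0.001]
ft_force: [-0.8, 0.2, 6.4]
gripper_width: 0.0455
gripper_force: 62.1
```

Request:
step_arm(
  rows=[
    [[0, 0, 2], 0],
    [[0, 0, 5], 0],
    [[0, 0, 8], 4],
    [[0, 0, 10.5], 10],
    [[0, 2, 10.5], 17],
    [[0, 4, 10.5], 24],
    [[0.5, 6, 10.5], 31],
    [[1, 8, 10.5], 38],
    [[1.5, 10, 10.5], 45],
    [[2, 12.5, 10.5], 52],
    [[2.5, 15, 10.5], 59],
    [[2.65, 17, 10.5], 66],
  ],
)

```text
time: 4.97
tool_pos: [0.4905, -0.1852, 0.0796]
eef_rot: [-2.377, -2.052, 0.0]
ft_force: [1.0, -0.2, -2.4]
gripper_width: 0.0454
gripper_force: 61.9
```

Request:
step_arm(
  rows=[
    [[0, 0.6, 0], 7],
    [[0, 0.6, 0], 15.2],
    [[0, 0.6, 0], 15.2],
    [[0, 0.6, 0], 15.2],
    [[0, 0.6, 0], 15.2],
    [[0, 0.6, 0], 15.2],
  ],
)

```text
time: 5.47
tool_pos: [0.4904, -0.1812, 0.0799]
eef_rot: [-2.097, -2.339, 0.0]
ft_force: [0.2, 0.3, -2.2]
gripper_width: 0.0457
gripper_force: 62.0
```

Run:
```python
from h import *
c=snap('wrist'); save(c,'w2'); t=snap('top'); s=ctrl.read_state(); print(s['time'],s['tool_pos'],s['eef_rot'],2*np.degrees(np.arctan2(s['eef_rot'][1],s['eef_rot'][0])),s['gripper_width'],s['ft_force'],s['qpos'])
```

```text
5.5667 [ 0.49044411 -0.18117142  0.07990369] [-2.09550434e+00 -2.34043550e+00  6.73350489e-05] -263.6792261316255 0.045262890496038634 [-1.06735302 -0.85648348 -2.82267535] [-5.78158965e-01  4.45111835e-01  1.66603141e+00 -2.61409067e-05
  1.03058610e+00 -6.88463834e-01]
```

View pics/w2.png

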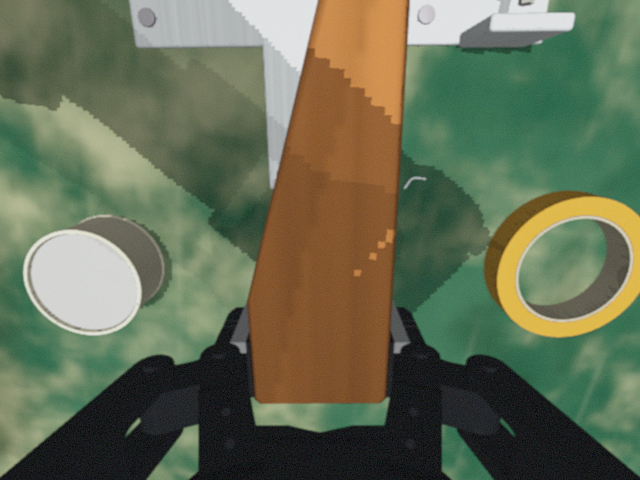

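The wrist view shows the wedge held square. The straight edge runs (390,400) to (408,0). The runway corner is at (272,187), the inner corner at (265,47) and the plate corner at (135,47). The tape and tin are clear. Next I check the wedge's yaw and the cradle pose.

Run:
```python
from h import *
np.set_printoptions(precision=4,suppress=True)
c=load('wrist'); zt=P(c,330,330)[2]; print('top z',zt,P(c,360,40))
a,b=P(c,390,395,zt),P(c,406,30,zt); d=b-a; print('edge',a,b,np.degrees(np.arctan2(d[1],d[0])),P(c,255,400,zt))
W=[P(c,*q,.006) for q in((272,187),(265,47),(135,47))]
o,an,R,e=fit([[-.075,-.215],[-.075,-.13],[-.15,-.13]],W); print('cradle',o,np.degrees(an),e)
o0=np.array([.5044,.0733]);r=np.radians(6.65);R0=np.array([[np.cos(r),-np.sin(r)],[np.sin(r),np.cos(r)]])
print([R0.T@(w[:2]-o0) for w in W])
```

```text
top z 0.1445392301946667 [ 0.4896 -0.0827  0.1445]
edge [ 0.5154 -0.1891  0.1445] [ 0.5006 -0.0793  0.1445] 97.67623340998335 [ 0.4696 -0.1963  0.1445]
cradle [0.5022 0.073 ] 7.2139360398980745 [0.0008 0.0013 0.001 ]
[array([-0.0749, -0.2149]), array([-0.0751, -0.1318]), array([-0.1519, -0.1313])]
```

Request:
step_arm(
  rows=[
    [[0, 2, -1], -0.7],
    [[0, 4, -2], -0.7],
    [[0, 4, -4.5], -0.7],
    [[0, 4, -6.5], -0.7],
    [[0, 4, -8], -0.7],
    [[0, 4, -8.7], -0.7],
    [[0, 4, -9.2], -0.7],
    [[0, 4, -9.5], -0.7],
    [[0, 4, -9.5], -0.7],
  ],
)

```text
time: 6.32
tool_pos: [0.4907, -0.1411, -0.0149]
eef_rot: [2.108, 2.329, 0.0]
ft_force: [0.6, 0.4, -1.6]
gripper_width: 0.0455
gripper_force: 62.1
```

Run:
```python
from h import *
c=snap('wrist'); t=snap('top'); s=ctrl.read_state(); print(s['time'],s['tool_pos'],s['ft_force'])
cv2.imwrite('pics/m2.png',np.hstack([c['color'][0:300,200:600],cv2.resize(t['color'][205:305,260:393],(400,300),interpolation=cv2.INTER_CUBIC)])[:,:,::-1])
```

```text
6.4167 [ 0.49091794 -0.14125176 -0.01433283] [ 0.54766512 -0.08823652 -1.80686888]
```

View pics/m2.png

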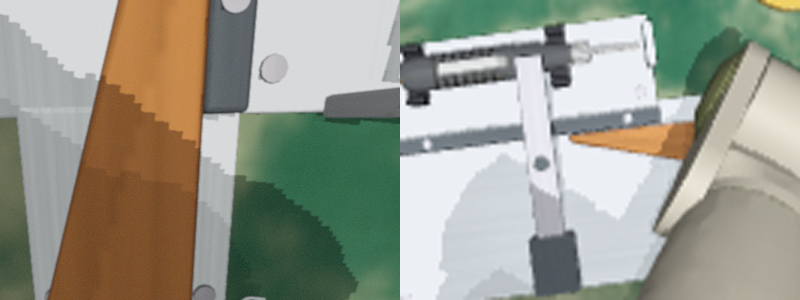

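The left panel (offset 200 px) shows the wedge lying alongside the bar with a small gap: wedge edge about (403,100), bar edge about (408,100). The right panel shows the tip at (570,138), just short of the catch and on the channel side of the bar. I'll compute the gap.

Run:
```python
from h import *
c=load('wrist'); r=np.radians(6.65);R=np.array([[np.cos(r),-np.sin(r)],[np.sin(r),np.cos(r)]]);o=np.array([.5044,.0733])
loc=lambda p:np.round(np.r_[R.T@(p[:2]-o),p[2]],4)
zt=P(c,340,200)[2]; print(zt)
for q in((395,290),(403,100),(407,20)): print('wedge',loc(P(c,*q,zt)))
for q in((406,95),(410,20),(447,100)): print('bar',loc(P(c,*q,.036)),loc(P(c,q[0]+6,q[1])))
```

```text
0.04976022276894615
wedge [-0.0149 -0.1827  0.0498]
wedge [-0.0154 -0.1278  0.0498]
wedge [-0.0155 -0.1094  0.0498]
bar [-0.0117 -0.1259  0.036 ] [-0.01   -0.1259  0.0361]
bar [-0.0117 -0.1064  0.036 ] [-0.0101 -0.1064  0.0361]
bar [ 0.0005 -0.1274  0.036 ] [ 0.0123 -0.1264  0.0066]
```

Request:
step_arm(
  rows=[
    [[0, 0, -0.15], 0],
    [[0, 0, -0.3], 0],
    [[0.1, 0.5, -0.3], 0],
    [[0.1, 1.2, -0.3], 0],
    [[0, 2, -0.3], 0],
    [[-0.1, 2.7, -0.3], 0],
    [[-0.2, 3.4, -0.3], 0],
    [[-0.25, 4, -0.3], 0],
    [[-0.3, 4.6, -0.3], 0],
    [[-0.4, 5.1, -0.3], 0],
    [[-0.45, 5.58, -0.3], 0],
    [[-0.45, 5.58, -0.3], 0],
  ],
)

```text
time: 7.42
tool_pos: [0.4859, -0.0842, -0.018]
eef_rot: [-2.107, -2.33, -0.0]
ft_force: [-0.6, 0.8, -2.7]
gripper_width: 0.0454
gripper_force: 62.2
```

Run:
```python
from h import *
t=snap('top'); s=ctrl.read_state(); print(s['time'],s['tool_pos'],s['ft_force'])
for z in (.046,): print(proj(t,[*s['tool_pos'][:2],z]))
```

```text
7.4667 [ 0.48598834 -0.08466556 -0.01799107] [-0.89394027  0.83820805 -2.43338441]
(np.float64(357.1606472177383), np.float64(253.3515135888689))
```

Request:
step_arm(
  rows=[
    [[0, 0, -0.1], 0],
    [[0, 0, -0.2], 0],
    [[0, 0, -0.2], 0],
  ],
)

```text
time: 7.72
tool_pos: [0.4861, -0.085, -0.0185]
eef_rot: [-2.107, -2.33, -0.0]
ft_force: [-9.0, 5.7, 22.3]
gripper_width: 0.0455
gripper_force: 65.0
```

Request:
step_arm(
  rows=[
    [[0, 0, 0], 0],
    [[0, 0, 0], 0],
    [[0, 0, 0], 0],
    [[0, 0, 0], 0],
    [[0, 0, 0], 0],
    [[0, 0, 2], 0],
    [[0, 0, 5], 0],
    [[0, 0, 7], 0],
    [[0, 0, 7], 0],
  ],
  hand=0,
)

```text
time: 8.47
tool_pos: [0.4881, -0.086, 0.0535]
eef_rot: [2.103, 2.325, 0.003]
ft_force: [-0.1, 0.6, 1.1]
gripper_width: 0.0851
gripper_force: 0.0
```

Run:
```python
from h import *
c=snap('wrist'); save(c,'w3'); s=ctrl.read_state(); print(s['time'],s['tool_pos'],s['ft_force'],s['gripper_width'])
r=np.radians(6.65);R=np.array([[np.cos(r),-np.sin(r)],[np.sin(r),np.cos(r)]]);o=np.array([.5044,.0733])
# orange mask -> world at z .046 -> cradle frame
h=cv2.cvtColor(c['color'],cv2.COLOR_RGB2HSV); m=(h[...,0]<20)&(h[...,1]>120)
v,u=np.nonzero(m); T=c['world_from_camera']; d=np.c_[(u-c['cx'])/c['fx'],(v-c['cy'])/c['fy'],np.ones(len(u))]*c['depth'][v,u][:,None]
p=d@T[:3,:3].T+T[:3,3]; p=p[(abs(p[:,2]-.046)<.003)]; l=(p[:,:2]-o)@R; z=p[:,2]
print(len(l),z.mean(),'y range',np.percentile(l[:,1],[.3,99.7]))
for a in np.arange(-.19,0,.02):
    k=l[abs(l[:,1]-a)<.002]
    if len(k)>20: print(round(a,3),np.round(np.percentile(k[:,0],[1,99]),4))
```

```text
8.5167 [ 0.48709268 -0.08562646  0.05154316] [ 0.32819763 -0.52638961 -0.08732713] 0.08556671101839486
21133 0.04620563361877121 y range [-0.16857127 -0.0312841 ]
-0.17 [-0.0572 -0.0159]
-0.15 [-0.0582 -0.0149]
-0.13 [-0.0581 -0.0147]
-0.11 [-0.0525 -0.014 ]
-0.09 [-0.0469 -0.0136]
-0.07 [-0.0409 -0.0136]
-0.05 [-0.0356 -0.0135]
-0.03 [-0.0306 -0.0132]
```

Request:
step_arm(
  rows=[
    [[0.2, -2, 0], 0],
    [[0.5, -4.4, 0], 0],
    [[0.5, -4.4, 0], 0],
    [[0.5, -4.4, 0], 0],
    [[0.5, -4.4, 0], 0],
    [[0.5, -4.4, 0], 0],
    [[0.5, -4.4, -2], 0],
    [[0.5, -4.4, -4], 0],
    [[0.5, -4.4, -6], 0],
    [[0.5, -4.4, -6.7], 0],
    [[0.5, -4.4, -6.7], 0],
  ],
  hand=1,
)

```text
time: 9.43
tool_pos: [0.4905, -0.1282, -0.0173]
eef_rot: [-2.105, -2.329, 0.001]
ft_force: [-0.3, 0.2, 0.2]
gripper_width: 0.0001
gripper_force: 0.0
```

```bash
cat > loc.py <<'E'
from h import *
r=np.radians(6.65);R=np.array([[np.cos(r),-np.sin(r)],[np.sin(r),np.cos(r)]]);o=np.array([.5044,.0733])
loc=lambda p:np.round(np.r_[R.T@(np.array(p)[:2]-o),p[2]],4)
E
python3 - <<'E'
from loc import *
c=snap('wrist'); s=ctrl.read_state(); print(s['time'],loc(s['tool_pos']),s['ft_force'],s['gripper_width'])
for v in range(200,340,8): print(v,loc(P(c,308,v)),c['color'][v,308])
E
```

```text
9.4833 [-0.0367 -0.1989 -0.0169] [-0.40093485 -0.07234179  0.02233557] -0.00032971261683681515
200 [-0.0396 -0.1415  0.0464] [124  76  41]
208 [-0.0397 -0.1437  0.0467] [123  79  42]
216 [-0.0398 -0.1463  0.0461] [124  79  43]
224 [-0.0398 -0.1488  0.0458] [126  79  48]
232 [-0.0399 -0.1512  0.0461] [121  77  42]
240 [-0.0399 -0.1536  0.0463] [123  79  36]
248 [-0.04   -0.1561  0.0462] [123  77  43]
256 [-0.0401 -0.1588  0.0459] [121  76  44]
264 [-0.0401 -0.1612  0.0466] [125  81  42]
272 [-0.0402 -0.1639  0.0463] [119  73  35]
280 [-0.0403 -0.1667  0.0461] [123  78  47]
288 [-0.0404 -0.1696  0.0457] [108  74  51]
296 [-0.0418 -0.188   0.0152] [80 80 81]
304 [-0.0416 -0.1882  0.0215] [79 83 81]
312 [-0.0414 -0.1883  0.0277] [81 83 82]
320 [-0.0412 -0.1883  0.0334] [77 81 83]
328 [-0.0411 -0.1888  0.0379] [84 87 87]
336 [-0.0409 -0.1886  0.0432] [78 78 77]
```

Request:
step_arm(
  rows=[
    [[-0.06, 0.5, 0], 0],
    [[-0.12, 1, 0], 0],
    [[-0.18, 1.5, 0], 0],
    [[-0.23, 2, 0], 0],
    [[-0.29, 2.5, 0], 0],
    [[-0.35, 3, 0], 0],
    [[-0.41, 3.5, 0], 0],
    [[-0.47, 4, 0], 0],
    [[-0.52, 4.5, 0], 0],
    [[-0.58, 5, 0], 0],
    [[-0.64, 5.5, 0], 0],
    [[-0.7, 6, 0], 0],
  ],
)

```text
time: 10.48
tool_pos: [0.485, -0.0699, -0.0165]
eef_rot: [2.105, 2.327, 0.0]
ft_force: [2.3, -7.6, -0.5]
gripper_width: 0.0003
gripper_force: 4.1
```

Request:
step_arm(
  rows=[
    [[-0.05, 0.4, 0], 0],
    [[-0.09, 0.8, 0], 0],
    [[-0.14, 1.2, 0], 0],
    [[-0.19, 1.6, 0], 0],
    [[-0.23, 2, 0], 0],
    [[-0.28, 2.4, 0], 0],
    [[-0.33, 2.8, 0], 0],
    [[-0.38, 3.2, 0], 0],
  ],
)

```text
time: 11.15
tool_pos: [0.4817, -0.038, -0.0164]
eef_rot: [2.104, 2.327, 0.001]
ft_force: [4.5, -9.4, -0.1]
gripper_width: 0.0001
gripper_force: 4.4
```

```bash
cat > chk.py <<'E'
from loc import *
t=snap('top'); s=ctrl.read_state(); print(s['time'],loc(s['tool_pos']),s['ft_force'])
# catch bar: bolt (dark) on it and the free end, from depth at z~.078
v,u=np.mgrid[200:320,240:360]; T=t['world_from_camera']; D=t['depth'][v,u]
p=(np.stack([(u-t['cx'])/t['fx'],(v-t['cy'])/t['fy'],np.ones_like(D)],-1)*D[...,None])@T[:3,:3].T+T[:3,3]
l=(p[...,:2]-o)@R; k=(abs(p[...,2]-.078)<.004)&(abs(l[...,1]+.02)<.011)&(l[...,0]>-.09)
g=t['color'][v,u].mean(-1); print('catch end x',np.percentile(l[...,0][k],99.5)); b=k&(g<150)&(abs(l[...,1]+.02)<.006); print('bolt',np.median(l[b],axis=0),b.sum())
E
python3 chk.py
```

```text
11.2 [-0.0356 -0.1072 -0.0164] [ 3.47200103 -3.93665417 -0.29149102]
catch end x 0.039325079583392306
bolt [-0.05254228 -0.01953624] 10
```

Request:
step_arm(
  rows=[
    [[-0.03, 0.25, 0], 0],
    [[-0.06, 0.5, 0], 0],
    [[-0.09, 0.75, 0], 0],
    [[-0.12, 1, 0], 0],
    [[-0.15, 1.25, 0], 0],
    [[-0.17, 1.5, 0], 0],
  ],
)

```text
time: 11.7
tool_pos: [0.4802, -0.0231, -0.0163]
eef_rot: [2.104, 2.326, 0.001]
ft_force: [3.9, -9.2, -2.2]
gripper_width: 0.0002
gripper_force: 4.8
```

Request:
step_arm(
  rows=[
    [[-0.02, 0.15, 0], 0],
    [[-0.03, 0.3, 0], 0],
  ],
)

```text
time: 11.87
tool_pos: [0.4798, -0.0201, -0.0163]
eef_rot: [2.104, 2.327, 0.001]
ft_force: [4.6, -9.2, -0.8]
gripper_width: -0.0001
gripper_force: 4.9
```

```bash
python3 chk.py
```

```text
11.9167 [-0.0353 -0.0897 -0.0164] [ 4.7399752  -7.54776195 -2.1464477 ]
catch end x 0.03521840509381906
bolt [nan nan] 0
  return _methods._mean(a, axis=axis, dtype=dtype,
  ret = um.true_divide(
```

Request:
step_arm(
  rows=[
    [[-0.02, 0.13, 0], 0],
    [[-0.03, 0.26, 0], 0],
  ],
)

```text
time: 12.08
tool_pos: [0.4795, -0.0176, -0.0164]
eef_rot: [2.104, 2.327, 0.001]
ft_force: [4.0, -9.6, -1.0]
gripper_width: -0.0
gripper_force: 4.9
```

Request:
step_arm(
  rows=[
    [[-0.01, 0.1, 0], 0],
    [[-0.02, 0.2, 0], 0],
  ],
)

```text
time: 12.25
tool_pos: [0.4792, -0.0156, -0.0164]
eef_rot: [2.104, 2.327, 0.001]
ft_force: [3.8, -9.4, -1.4]
gripper_width: -0.0001
gripper_force: 5.0
```

Request:
step_arm(
  rows=[
    [[-0.01, 0.1, 0], 0],
    [[-0.02, 0.2, 0], 0],
  ],
)

```text
time: 12.42
tool_pos: [0.479, -0.0137, -0.0164]
eef_rot: [2.104, 2.327, 0.001]
ft_force: [3.0, -9.6, -1.1]
gripper_width: -0.0
gripper_force: 5.1
```

Request:
step_arm(
  rows=[
    [[-0.01, 0.1, 0], 0],
  ],
)

```text
time: 12.5
tool_pos: [0.4789, -0.0127, -0.0164]
eef_rot: [2.104, 2.327, 0.001]
ft_force: [3.8, -8.8, -1.1]
gripper_width: -0.0005
gripper_force: 5.2
```

Request:
step_arm(
  rows=[
    [[-0.01, 0.1, 0], 0],
  ],
)

```text
time: 12.58
tool_pos: [0.4788, -0.0117, -0.0164]
eef_rot: [2.104, 2.327, 0.001]
ft_force: [3.3, -11.0, -1.5]
gripper_width: -0.0001
gripper_force: 5.2
```

```bash
python3 chk.py 2>/dev/null
```

```text
12.6333 [-0.0353 -0.0813 -0.0164] [ 2.8349262  -8.51444874 -0.80165643]
catch end x 0.032629819654334834
bolt [nan nan] 0
```

Request:
step_arm(
  rows=[
    [[-0.01, 0.08, 0], 0],
  ],
)

```text
time: 12.72
tool_pos: [0.4787, -0.0109, -0.0164]
eef_rot: [2.104, 2.327, 0.001]
ft_force: [3.6, -10.2, -0.8]
gripper_width: 0.0001
gripper_force: 5.4
```

Request:
step_arm(
  rows=[
    [[-0.01, 0.08, 0], 0],
  ],
)

```text
time: 12.8
tool_pos: [0.4787, -0.0106, -0.0164]
eef_rot: [2.103, 2.327, -0.0]
ft_force: [2.7, -19.5, -2.3]
gripper_width: -0.0002
gripper_force: 9.5
```

Request:
step_arm(
  rows=[
    [[-0.01, 0.08, 0], 0],
  ],
)

```text
time: 12.88
tool_pos: [0.4787, -0.0105, -0.0163]
eef_rot: [2.102, 2.326, -0.001]
ft_force: [0.9, -23.7, -2.4]
gripper_width: -0.0003
gripper_force: 12.0
```

Force jumped from about 10 to 24 N, so the catch is at its stop. I'll back off, rise, and check that the wedge holds.

Request:
step_arm(
  rows=[
    [[0.05, -0.5, 0], 0],
    [[0.2, -1.5, 0], 0],
    [[0.35, -3, 0], 0],
    [[0.35, -3, 3], 0],
    [[0.35, -3, 7], 0],
    [[0.35, -3, 11], 0],
    [[0.35, -3, 13.6], 0],
    [[0.35, -3, 13.6], 0],
    [[0.35, -3, 13.6], 0],
    [[0.35, -3, 13.6], 0],
    [[0.35, -3, 13.6], 0],
  ],
)

```text
time: 13.8
tool_pos: [0.4797, -0.0379, 0.1176]
eef_rot: [-2.106, -2.328, 0.002]
ft_force: [-0.6, -0.4, -0.3]
gripper_width: -0.0
gripper_force: 0.0
```

```bash
python3 chk.py 2>/dev/null
```

```text
13.85 [-0.0373 -0.1077  0.1177] [ 0.13407283 -0.69987915  0.27150457]
catch end x 0.0322525549010081
bolt [-0.06007005 -0.01579465] 3
```

Request:
step_arm(
  rows=[
    [[2, 4, 0], 0],
    [[4, 8, 0], 0],
    [[6, 11.5, 0], 0],
    [[7.85, 15, 0], 0],
    [[7.85, 15, 0], 0],
    [[7.85, 15, 0], 0],
    [[7.85, 15, 0], 0],
  ],
  hand=0.35,
)

```text
time: 14.43
tool_pos: [0.5584, 0.1115, 0.1179]
eef_rot: [-2.106, -2.329, 0.003]
ft_force: [0.1, -0.9, 0.3]
gripper_width: 0.0555
gripper_force: 0.0
```

Run:
```python
from loc import *
c=snap('wrist'); save(c,'w4'); s=ctrl.read_state(); print(s['time'],s['tool_pos'],loc(s['tool_pos']),s['gripper_width'],s['qpos'])
v,u=np.mgrid[0:480,0:640]; T=c['world_from_camera']; D=c['depth']
p=(np.stack([(u-c['cx'])/c['fx'],(v-c['cy'])/c['fy'],np.ones_like(D)],-1)*D[...,None])@T[:3,:3].T+T[:3,3]
l=(p[...,:2]-o)@R; z=p[...,2]
for a in np.arange(-.01,.13,.02):
    k=(abs(l[...,1]-a)<.002)&(z>.042)&(z<.07)&(abs(l[...,0]-.06)<.04)
    if k.sum()>20: print(round(a,3),np.round(np.percentile(l[...,0][k],[1,99]),4),np.round(np.percentile(z[k],99),4))
k=(abs(z-.078)<.004)&(abs(l[...,1]+.02)<.012); print('catch end',k.sum(),np.percentile(l[...,0][k],99.5) if k.sum() else 0)
```

```text
14.4833 [0.55840229 0.11097864 0.11827104] [0.058  0.0312 0.1183] 0.05512778434445278 [-9.42016956e-03  4.90585635e-01  1.47978061e+00 -2.56529523e-04
  1.17290305e+00 -1.08672746e-01]
-0.01 [0.0429 0.0725] 0.0569
0.01 [0.0419 0.0736] 0.0652
0.03 [0.0417 0.0737] 0.0645
0.05 [0.042  0.0729] 0.0633
0.07 [0.0413 0.0728] 0.058
0.09 [0.0308 0.0844] 0.0562
0.11 [0.0527 0.0615] 0.047
0.13 [0.0384 0.0766] 0.0517
catch end 5194 0.030584892759094828
```

View pics/w4.png

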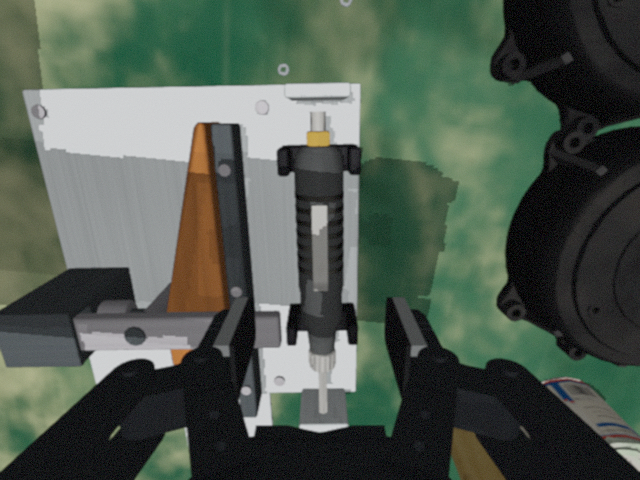

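The last picture shows the catch fully back, its end at (280,330), with the wedge lying along the bar. The driver at (320,230) is clear between the saddles. The tool is centred on it within 1 mm, so I descend and grip.

Request:
step_arm(
  rows=[
    [[0, 0, -3], 0],
    [[0, 0, -6], 0],
    [[0, 0, -9], 0],
    [[0, 0, -11], 0],
    [[0, 0, -11.6], 0],
    [[0, 0, -12], 0],
    [[0, 0, -12], 0],
  ],
)

```text
time: 15.07
tool_pos: [0.5592, 0.1111, -0.0006]
eef_rot: [2.109, 2.328, 0.0]
ft_force: [-0.3, -0.0, 0.7]
gripper_width: 0.0555
gripper_force: 0.0
```

Request:
step_arm(
  rows=[
    [[0, 0, 0], 0],
    [[0, 0, 0], 0],
    [[0, 0, 0], 0],
    [[0, 0, 0], 0],
    [[0, 0, 0], 0],
    [[0, 0, 0], 0],
  ],
  hand=1,
)

```text
time: 15.57
tool_pos: [0.5598, 0.1117, 0.0006]
eef_rot: [2.106, 2.328, 0.002]
ft_force: [-2.3, -2.1, 7.1]
gripper_width: 0.0323
gripper_force: 61.2
```

Request:
step_arm(
  rows=[
    [[0, 0, 1], 0],
    [[0, 0, 3], 0],
    [[0, 0, 6], 0],
    [[0, 0, 9], 0],
    [[0, 0, 12], 0],
    [[0, 2, 12], 3],
    [[-1, 5, 12], 9],
    [[-2, 8, 12], 15],
    [[-3, 10.5, 12], 21],
    [[-4, 13, 12], 27],
    [[-5, 16, 12], 33],
    [[-6, 19, 12], 39],
  ],
)

```text
time: 16.57
tool_pos: [0.4981, 0.303, 0.1196]
eef_rot: [-1.202, -2.902, -0.0]
ft_force: [1.1, -0.6, -4.7]
gripper_width: 0.0324
gripper_force: 60.3
```

Request:
step_arm(
  rows=[
    [[-1, 2, 0], 6],
    [[-2, 4.5, 0], 12],
    [[-2.65, 6.45, 0], 18],
    [[-2.65, 6.45, 0], 24],
    [[-2.65, 6.45, 0], 30],
    [[-2.65, 6.45, 0], 36],
    [[-2.65, 6.45, -2], 36],
    [[-2.65, 6.45, -4], 36],
    [[-2.65, 6.45, -4], 36],
  ],
)

```text
time: 17.32
tool_pos: [0.4703, 0.3653, 0.0758]
eef_rot: [-0.253, -3.125, 0.006]
ft_force: [-0.5, -1.0, -5.5]
gripper_width: 0.0326
gripper_force: 60.5
```

Run:
```python
from loc import *
c=snap('top'); s=ctrl.read_state(); print(s['time'],s['tool_pos'],s['gripper_width'],s['ft_force'],2*np.degrees(np.arctan2(s['eef_rot'][1],s['eef_rot'][0])))
w=snap('wrist'); v,u=np.mgrid[0:480:2,0:640:2]; T=w['world_from_camera']; D=w['depth'][v,u]
p=(np.stack([(u-w['cx'])/w['fx'],(v-w['cy'])/w['fy'],np.ones_like(D)],-1)*D[...,None])@T[:3,:3].T+T[:3,3]
g=w['color'][v,u].astype(int); k=(abs(p[...,2]-.003)<.004)&(g.max(-1)<70)&(abs(p[...,0]-.48)<.17)&(abs(p[...,1]-.364)<.11)
print('mat px',k.sum(),cv2.minAreaRect(p[k][:,:2].astype(np.float32)*1000))
```

```text
17.3667 [0.471259   0.3657787  0.07783149] 0.03216055429644311 [ 0.03055585 -0.04631683 -3.73605957] -189.27021247609622
mat px 10096 ((480.5167236328125, 341.6317443847656), (174.50494384765625, 268.93096923828125), 81.36405944824219)
```

Request:
step_arm(
  rows=[
    [[0, 0, -3], 0],
    [[0, 0, -6], 0],
    [[0, 0, -8], 0],
    [[0, 0, -9], 0],
    [[0, 0, -9.5], 0],
    [[0, 0, -9.8], 0],
    [[0, 0, -9.9], 0],
    [[0, 0, -9.9], 0],
  ],
)

```text
time: 18.08
tool_pos: [0.4732, 0.3667, -0.0188]
eef_rot: [0.254, 3.13, 0.002]
ft_force: [0.3, 0.0, -4.0]
gripper_width: 0.0323
gripper_force: 60.6
```

Request:
step_arm(
  rows=[
    [[0, 0, 0], 0],
    [[0, 0, 0], 0],
    [[0, 0, 0], 0],
    [[0, 0, 0], 0],
    [[0, 0, 0], 0],
    [[0, 0, 0], 0],
  ],
  hand=0.4,
)

```text
time: 18.58
tool_pos: [0.4727, 0.3664, -0.0198]
eef_rot: [0.254, 3.131, 0.0]
ft_force: [0.1, -0.0, -1.0]
gripper_width: 0.0516
gripper_force: 0.0
```

Request:
step_arm(
  rows=[
    [[0, 0, 1], 0],
    [[0, 0, 4], 0],
    [[0, 0, 8], 0],
    [[0, 0, 12], 0],
    [[-4, -4, 15], 0],
    [[-8, -8, 18], 0],
    [[-8, -12, 20], 0],
    [[-8, -16, 20], 0],
    [[-8, -20, 20], 0],
    [[-8, -24, 20], 0],
    [[-8, -24, 20], 0],
    [[-8, -24, 20], 0],
  ],
)

```text
time: 19.58
tool_pos: [0.3926, 0.1224, 0.1813]
eef_rot: [0.261, 3.129, -0.002]
ft_force: [-0.5, 0.4, 0.6]
gripper_width: 0.0512
gripper_force: 0.0
```

Run:
```python
from loc import *
s=ctrl.read_state(); print(s['time'],s['tool_pos'],s['ft_force'],s['gripper_width'])
for n in('side',):
    c=snap(n); v,u=np.mgrid[200:480,150:450]; T=c['world_from_camera']; D=c['depth'][v,u]
    p=(np.stack([(u-c['cx'])/c['fx'],(v-c['cy'])/c['fy'],np.ones_like(D)],-1)*D[...,None])@T[:3,:3].T+T[:3,3]
    k=(p[...,2]>.012)&(p[...,2]<.06)&(abs(p[...,0]-.484)<.15)&(abs(p[...,1]-.364)<.055)
    q=p[k]; print(n,k.sum(),cv2.minAreaRect(q[:,:2].astype(np.float32)*1000),np.percentile(q[:,2],99))
    b=q[q[:,2]>.02]; print(np.percentile(b,[1,99],axis=0))
    l=(p[...,:2]-o)@R; k=(abs(p[...,2]-.078)<.003)&(abs(l[...,1]+.02)<.011)&(abs(l[...,0]-.02)<.06); print('catch end',np.percentile(l[...,0][k],99))
```

```text
19.5833 [0.39260748 0.12238506 0.18128351] [-0.49438815  0.43252029  0.62061195] 0.05117678074912798
side 2312 ((515.2703857421875, 367.8193664550781), (247.1024169921875, 73.43253326416016), 7.073787689208984) 0.0441098358098536
[[0.39480908 0.34811353 0.02017182]
 [0.62486154 0.40839498 0.04419205]]
catch end 0.031182867766429905
```

Run:
```python
from loc import *
c=snap('top'); v,u=np.mgrid[190:330,140:260]; T=c['world_from_camera']; D=c['depth'][v,u]
p=(np.stack([(u-c['cx'])/c['fx'],(v-c['cy'])/c['fy'],np.ones_like(D)],-1)*D[...,None])@T[:3,:3].T+T[:3,3]
k=(p[...,2]>.02)&(p[...,2]<.06)&(abs(p[...,0]-.484)<.15)&(abs(p[...,1]-.364)<.07); q=p[k]
print(k.sum(),cv2.minAreaRect(q[:,:2].astype(np.float32)*1000),np.percentile(q[:,2],[50,98]))
s=ctrl.read_state(); print(s['ft_force'],s['time'])
```

```text
790 ((521.444580078125, 366.0542297363281), (246.8826904296875, 87.49073791503906), 12.212600708007812) [0.03113071 0.04668758]
[-0.05664556 -0.4959894  -0.26554659] 19.6833
```

Run:
```python
from loc import *
c=load('top'); v,u=np.mgrid[190:330,140:260]; T=c['world_from_camera']; D=c['depth'][v,u]
p=(np.stack([(u-c['cx'])/c['fx'],(v-c['cy'])/c['fy'],np.ones_like(D)],-1)*D[...,None])@T[:3,:3].T+T[:3,3]
for a in np.arange(.36,.64,.02):
    k=(abs(p[...,0]-a)<.004)&(p[...,2]>.014)&(p[...,2]<.07)&(abs(p[...,1]-.364)<.07); q=p[k]
    if len(q): print(round(a,2),len(q),np.round([q[:,1].min(),q[:,1].max(),q[:,2].max()],3))
```

```text
0.4 11 [0.369 0.381 0.03 ]
0.42 35 [0.358 0.387 0.039]
0.44 38 [0.355 0.389 0.039]
0.46 37 [0.352 0.381 0.045]
0.48 34 [0.349 0.378 0.048]
0.5 39 [0.346 0.377 0.044]
0.52 36 [0.344 0.375 0.043]
0.54 28 [0.345 0.366 0.036]
0.56 23 [0.343 0.362 0.038]
0.58 11 [0.342 0.359 0.028]
0.6 5 [0.344 0.349 0.028]
0.62 9 [0.343 0.411 0.024]
0.64 57 [0.403 0.433 0.062]
```

```bash
python3 -c "
from bench import ctrl; print(ctrl.finish_job())"
```

```text
the job is handed in; nothing more can be done
None
```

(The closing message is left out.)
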